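# Load a pattern roller and press its cap home

### The job

Load the clay pattern roller: thread the large ring over the spindle until it rests on the stand, then the small ring on top of it, each fully home. Then press the retaining cap, open end down, onto the top of the spindle until it snaps over the catches and is fully seated, and keep pressing: finish while your gripper is still on the cap, pushing it down firmly with about 10 N, not letting go. Leave the cup, the jar and the wooden rib where they are.

Things in the scene. Friction and masses are not known exactly. Their poses are not given: they have to be found in the camera images.
- stand: fixed loading stand: round wooden foot 100 mm across and 15 mm high, on it a steel flange 52 mm across whose top, the seat for the rings, is 18 mm above the table. Origin: centre of the underside, on the spindle's axis; z up.
- spindle: upright steel post fixed on the stand. Origin: on its axis at the flange top (18 mm above the table); z up. 20 mm thick up to a shoulder at 41 mm (top 2 mm chamfered), then a neck 13 mm thick with a coned end; its flat 8 mm tip is at 61 mm. Four sprung brass balls stick out 4 mm from the neck (21 mm across them), centred at 51 mm; they give way inward.
- large_ring: loose fired-clay pattern ring, outside diameter 58 mm, bore 26 mm, 22 mm high, lying flat. Origin: centre of its underside; z up along the bore.
- small_ring: loose fired-clay pattern ring, outside diameter 45 mm, bore 26 mm, 18 mm high, lying flat. Origin: centre of its underside; z up along the bore.
- cap: loose ribbed grey retaining cap, a cylinder 34 mm across and 38 mm high, standing open end down, its closed top solid. Origin: centre of its underside; z up. Its mouth is 16 mm wide for the first 4 mm (the lip that must pass the balls), then 22 mm wide up to the inner ceiling at 19 mm.
- bisque_cup: bystander: white cup 88 mm wide and 80 mm high; origin at the centre of its underside
- olive_jar: bystander: closed glaze jar 62 mm wide and 62 mm high; origin at the centre of its underside
- wooden_rib: bystander: flat wooden rib, 50 x 93 x 8 mm, lying on the table; origin at the centre of its underside
- cap_seat (a point): point on the spindle's axis, 60 mm above the table, where the cap's origin is when the cap is fully seated, its ceiling on the spindle's tip. The lip meets the sprung balls about 13 mm higher; pushing it over them takes roughly 10 N, then the resistance drops suddenly.
There are look-alikes about, which are no part of the job. There is more than one size of the cap; the one meant has the size given above.

How it is judged (in metres and radians):
On the way, in this order (a step that is already met when the one before it is completed fails the run):
1. the large ring is home on the stand's flange, round the spindle (horizontal distance between large_ring and spindle below 0.005 m and z of large_ring in the frame of spindle below 0.003 m and angle between large_ring's own z axis and vertical below 0.1 rad), for 0.2 s.
2. the small ring is home on the large ring, round the spindle (horizontal distance between small_ring and spindle below 0.005 m and z of small_ring in the frame of spindle between 0.019 and 0.025 m and angle between small_ring's own z axis and vertical below 0.1 rad), for 0.2 s.
3. the cap has snapped over the catches and is seated (horizontal distance between cap and spindle below 0.003 m and z of cap in the frame of spindle below 0.0435 m and angle between cap's own z axis and vertical below 0.1 rad), for 0.1 s.
At the end, for the whole second after the job is handed in: Large ring on the flange (within 3 mm of home) and small ring on it (within 3 mm), both round the spindle; the cap snapped over the catches, upright, within 1.5 mm of its seat; through the last second the gripper is still on the cap (over 3 N) and presses it onto the spindle with more than 4 N (all of step 3 and horizontal distance between each of large_ring, small_ring and spindle below 0.005 m and z of large_ring in the frame of spindle below 0.003 m and z of small_ring in the frame of spindle between 0.019 and 0.025 m and z of cap in the frame of spindle above 0.038 m and contact force between cap and spindle above 4 N and contact force between the fingers and cap above 3 N); the arm keeps its last pose, push and grip.
It fails at once if the cup, the jar or the wooden rib is pushed more than 3 cm (distance of any of bisque_cup, olive_jar, wooden_rib from where it was at the start of the episode above 0.03 m).
It fails at once if the cap is rammed onto the spindle with more than 80 N (contact force between cap and spindle above 80 N).
It also fails if it takes over 72 s, if anything falls off the work surface, if the arm or the gripper's body presses on something with over 40 N, if the wrist force passes 120 N, or if a joint passes its speed limit or range.

### The arm

A 6-joint arm with a two-finger parallel gripper is mounted at the origin on a cart in front of the work surface, level with it; the furniture and walls round the work are solid. World frame = base frame: x ahead of the robot, y to its left, z up, the work surface at z = 0. Lengths are in m, angles in degrees, forces in N, time in s.
With the tool pointing down it reaches from about 0.25 to 0.725 m from the base axis. Payload 9.7 kg.
Tool frame: the origin (TCP) lies at the very end of the fingers, on their centre line; the grasp point (between the pads) lies 19 mm behind it (manip.grip_depth is the distance from the TCP to the grasp point, in m); z points along the fingers, y is the line along which they close (so a half turn about z gives the same grasp; the last joint's range is limited). The gripper opens to 85 mm and grips with 20 to 120 N. Pads are 22 mm wide; open, the fingers measure 114 mm over their backs; the gripper's body (76 mm by 85 mm) begins 54 mm behind the grasp point. The pads swing forward as they close: fully open they stand 13 mm farther back than shut.
Start: joints at [-69.213, 4.979, 10.078, 95.1, 0, 90], TCP at [0.195, -0.514, 0.231] pointing down, gripper open.
Joint ranges: [-179.16, 179.16], [-48.56, 103.87], [-65.8, 70.77], [-126.05, 130.52], [-82.76, 87.17], [-180, 180]. Speed limits (degrees/s): [127.2, 127.2, 147.25, 180, 180, 180].

### API

Orientations are given as a 3x3 rotation matrix whose columns are the frame's x, y, z axes.
In Python, from plant import manip gives the robot as it stands.
- The arm moves only by the tool drive_tool, never from a script. Its argument "deltas" is a list of rows, each a list of 4 numbers: the shift along the tool's x, y, z in mm, then the turn about the tool's z in rad. In form: [[dx, dy, dz, twist], ...]. A call has 1 to 5 rows; each row is the pose to reach, as a shift and turn from the pose commanded when the call began, along the tool's axes at that moment; what a row does not reach only later rows make up. A row lasts 1/12 s, in which the tool goes at most 41.7 mm and 7.16 degrees, less where a joint would pass 70% of its speed; a pose out of reach is approached as far as the arm can. A call with a gripper value outside its range is refused whole. "jaw" is the closure, from 0 (fully open) to 1 (shut), set as the call begins (left out, the last holds). The fingers move at their own pace and stop on an object; the grip force is fixed at half the most. Time passes only in rows, so rows that repeat a pose let the fingers close. It gives the time, the measured TCP pose, the force, the opening and the grip force at its end, in the units of the state.
- manip.get_obs(): the state, without advancing time (a new reading comes with each control period).
- manip.read_camera(name): name is "scene" or "top"; returns a dict with "color" (480x640x3 uint8, red, green, blue), "vfov" (degrees; the focal length in pixels is half the picture's height over the tangent of half this angle, whatever the lens; pixels are square), "cx", "cy" (the principal point, pixels), "camera_from_world" (4x4, takes a point from world to camera coordinates). Camera axes: x right, y down, z forward; pixel columns grow to the right and rows downward; lengths in m; the calibration is good to about 2 mm. A picture is of the moment at which its call begins. There is no depth.
- manip.hand_in(): hands the job in; it is judged then, once.
Trained networks look in a picture, given as the dict that the camera call returned (one of the last four; its "shot" number tells which), for a name from the list of things; names that differ only in an ending like _2 or _b are one class to them, and where a whole thing is asked for, a point or a joint stands for the part that bears it (a point fixed in the world has none). Each returns a list of dicts, best first, with "score" (0 to 1); they miss things now and then, are a little off and sometimes report something else, mostly with a low value. They report only what shows in the picture. A call takes as long as a camera call. They do not tell look-alikes from the thing itself.
- manip.outline_of(picture, label): "pixels" (480x640 bool, what is visible of it).
- manip.mark_of(picture, label): "xyz" ([x, y, z] in m, in the coordinates of the camera as it stood for that picture, good to about 4 mm: a listed point, or the origin of a listed thing).
The state is a dict: "time_s": time; "q": joint angles; "joint_vel": joint speeds; "joint_efforts": joint torques, N m; "tcp_pos": TCP position; "tcp_rot": TCP orientation; "contact_force": force on the tool from outside, world axes, zero at the start; "moment": the same for the moment, N m; "grip_width": finger opening in m; "finger_force": force on a finger pad.
Only numpy, scipy, OpenCV 4.12 (cv2) and the standard library are available. Lean on these libraries where they do the work, as an engineer would, in place of code of your own. Each camera call takes 0.05 s, during which the arm holds its last target. There are 200 camera calls.

## Working session

There is one attempt and no reset: what is moved stays moved. The work goes in short steps, Python scripts to look and compute and a tool call to move; the robot and the scene stay as the last step left them, time stands still between calls to the robot, and variables do not carry over. Pictures are saved under pics/ and viewed, at most 10 in all, crops included, and the job is handed in when it is done.

Besides the shell and the picture viewer there is one more tool, called after ">>>" as name(argument=value, ...) on one line, values as JSON. drive_tool: Moves the arm, as the interface text tells. Its arguments: {"type":"object","properties":{"deltas":{"type":"array"},"jaw":{"type":"number"}},"required":["deltas"]}

```bash
mkdir -p pics; cat > h.py <<'E'
import numpy as np, cv2
from plant import manip
def K(p):
    f=240/np.tan(np.radians(p["vfov"])/2); return f,p["cx"],p["cy"]
def proj(p,X):
    T=p["camera_from_world"]; c=T[:3,:3]@np.array(X)+T[:3,3]; f,cx,cy=K(p); return f*c[0]/c[2]+cx,f*c[1]/c[2]+cy
def world(p,xyz):
    T=p["camera_from_world"]; return T[:3,:3].T@(np.array(xyz)-T[:3,3])
def onz(p,u,v,z):
    T=np.array(p["camera_from_world"]); f,cx,cy=K(p); d=T[:3,:3].T@np.array([(u-cx)/f,(v-cy)/f,1]); o=-T[:3,:3].T@T[:3,3]
    return o+d*(z-o[2])/d[2]
def save(p,n): cv2.imwrite("pics/"+n,p["color"][:,:,::-1])
E
python3 - <<'E'
from h import *
np.set_printoptions(precision=4,suppress=True)
for c in ["top","scene"]:
    p=manip.read_camera(c); save(p,c+"0.png")
    T=p["camera_from_world"]; print(c,p["vfov"],-T[:3,:3].T@T[:3,3], [k for k in p])
    for l in ["stand","spindle","large_ring","small_ring","cap","bisque_cup","olive_jar","wooden_rib","cap_seat"]:
        for m in manip.mark_of(p,l): print(l,round(m["score"],2),world(p,m["xyz"]),np.round(proj(p,world(p,m["xyz"]))))
o=manip.get_obs(); print(o)
E
```

```text
top 54.91376545892281 [ 0.525  -0.0074  0.9328] ['color', 'vfov', 'cx', 'cy', 'camera_from_world', 'shot']
stand 0.61 [0.4983 0.0153 0.0001] [321. 285.]
stand 0.22 [ 0.6852 -0.0549  0.0012] [354. 192.]
spindle 0.7 [ 0.6856 -0.0519  0.0043] [353. 192.]
spindle 0.38 [0.5028 0.0124 0.0147] [322. 283.]
large_ring 0.85 [0.6214 0.1869 0.0011] [236. 226.]
small_ring 0.87 [ 0.4501  0.2219 -0.0008] [219. 311.]
small_ring 0.49 [ 0.624   0.1886 -0.0027] [235. 225.]
cap 0.65 [ 0.5136 -0.291  -0.0054] [474. 275.]
cap 0.59 [ 0.4762 -0.2073 -0.0026] [433. 294.]
olive_jar 0.7 [ 0.684  -0.0512  0.001 ] [352. 193.]
olive_jar 0.55 [ 0.6735 -0.1966  0.0012] [424. 196.]
wooden_rib 0.72 [ 0.6858 -0.0518  0.0038] [352. 191.]
cap_seat 0.71 [ 0.6873 -0.0495  0.0032] [351. 191.]
cap_seat 0.63 [0.5001 0.0123 0.058 ] [322. 285.]
scene 50.58901868153316 [0.0993 0.6807 0.929 ] ['color', 'vfov', 'cx', 'cy', 'camera_from_world', 'shot']
stand 0.62 [0.498  0.0135 0.0023] [343. 286.]
spindle 0.54 [0.504  0.0132 0.0143] [342. 281.]
large_ring 0.88 [ 0.6245  0.1902 -0.0026] [254. 307.]
small_ring 0.65 [ 0.4492  0.2203 
[... 350 characters left out ...]
1  0.004 ] [299. 235.]
wooden_rib 0.26 [ 0.5147 -0.2826 -0.0002] [401. 217.]
cap_seat 0.94 [0.5028 0.0181 0.0612] [342. 269.]
{'time_s': 1.0, 'q': array([-69.2145,   4.9797,  10.0776,  95.0998,  -0.0003,  89.9991]), 'joint_vel': array([-0.0838, -0.0141,  0.0621,  0.0765,  0.0254, -0.064 ]), 'joint_efforts': array([  0.0007, -52.0113,  46.4859,   0.0019,  -0.    ,  -0.    ]), 'tcp_pos': array([ 0.1952, -0.5142,  0.2313]), 'tcp_rot': array([[ 0.9349,  0.3549, -0.    ],
       [ 0.3549, -0.9349,  0.    ],
       [-0.    , -0.    , -1.    ]]), 'contact_force': array([ 0.1498, -0.568 ,  0.0746]), 'moment': array([-0.0129, -0.0165,  0.0014]), 'finger_force': 0.0, 'grip_width': 0.08577392476169873}
```

View pics/top0.png

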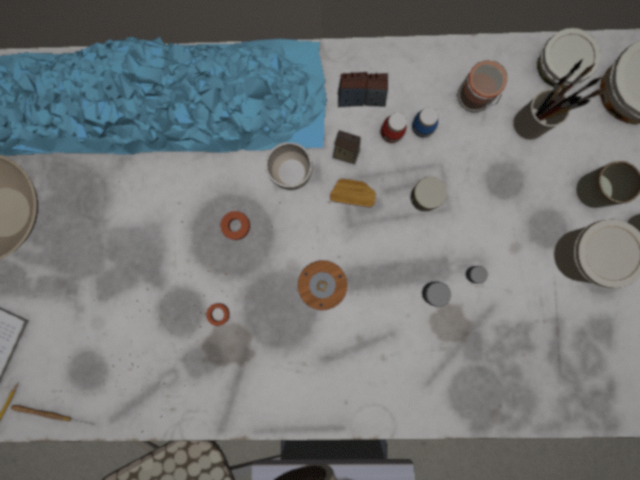

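View pics/scene0.png

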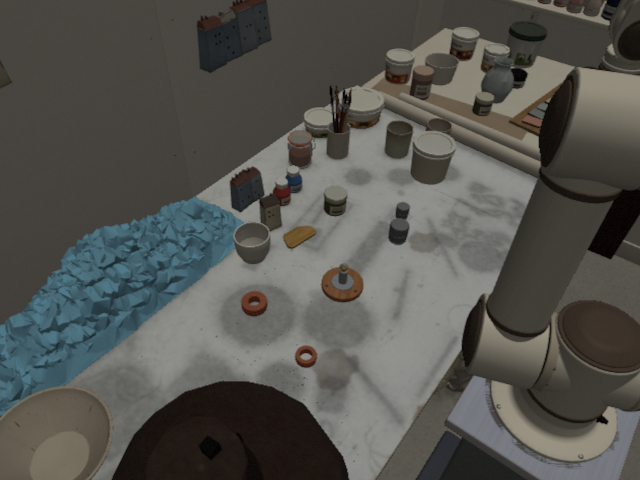

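```bash
python3 - <<'E'
from h import *
np.set_printoptions(precision=4,suppress=True)
from scipy.optimize import least_squares
P={c:manip.read_camera(c) for c in ["top","scene"]}
def hull(p,c,r,z0,z1):
    a=np.linspace(0,2*np.pi,60); pts=np.array([proj(p,[c[0]+r*np.cos(t),c[1]+r*np.sin(t),z]) for z in (z0,z1) for t in a],np.float32)
    return cv2.convexHull(pts)[:,0]
for l,r,h in [("large_ring",.029,.022),("small_ring",.0225,.018),("cap",.017,.038),("stand",.05,.015)]:
    for c,p in P.items():
        for m in manip.outline_of(p,l):
            M=m["pixels"].astype(np.uint8); ys,xs=np.nonzero(M)
            if len(xs)<30: continue
            x0,x1,y0,y1=xs.min(),xs.max()+1,ys.min(),ys.max()+1
            g=onz(p,xs.mean()+.5,ys.mean()+.5,h/2)
            def res(v,n=3):
                H=hull(p,v,v[2],0,h if n==3 else v[3]); return [H[:,0].min()-x0,H[:,0].max()-x1,H[:,1].min()-y0,H[:,1].max()-y1]
            s=least_squares(res,[g[0],g[1],r],x_scale=[.01,.01,.01]); 
            s4=least_squares(lambda v:res(v,4),[g[0],g[1],r,h],x_scale=.01)
            print(l,c,round(m["score"],2),len(xs),(x0,x1,y0,y1),s.x,round(s.cost,2),s4.x)
E
```

```text
large_ring top 0.75 533 (np.int64(222), np.int64(251), np.int64(211), np.int64(240)) [0.6202 0.1831 0.0273] 0.24 [0.6202 0.1841 0.028  0.0217]
large_ring scene 0.84 550 (np.int64(241), np.int64(268), np.int64(291), np.int64(317)) [0.6215 0.1884 0.029 ] 0.18 [0.6215 0.1884 0.029  0.022 ]
small_ring top 0.81 281 (np.int64(207), np.int64(230), np.int64(303), np.int64(325)) [0.4437 0.2204 0.0209] 0.1 [0.4444 0.2203 0.0208 0.0188]
small_ring scene 0.8 333 (np.int64(296), np.int64(318), np.int64(345), np.int64(367)) [0.4448 0.2227 0.0225] 0.57 [0.4448 0.2227 0.0225 0.018 ]
small_ring scene 0.19 139 (np.int64(339), np.int64(348), np.int64(262), np.int64(284)) [ 0.5208 -0.016   0.0191] 21.12 [ 0.5197 -0.015   0.0225  0.018 ]
cap top 0.76 601 (np.int64(422), np.int64(452), np.int64(281), np.int64(307)) [ 0.4755 -0.2091  0.0227] 4.14 [ 0.4735 -0.2087  0.0239  0.038 ]
cap top 0.57 333 (np.int64(466), np.int64(488), np.int64(266), np.int64(285)) [ 0.5132 -0.2898  0.017 ] 1.23 [ 0.5132 -0.2898  0.017   0.038 ]
cap scene 0.74 169 (np.int64(396), np.int64(410), np.int64(203), np.int64(218)) [ 0.5163 -0.2895  0.015 ] 2.38 [ 0.5162 -0.2896  0.015   0.0378]
cap scene 0.65 439 (np.int64(389), np.int64(410), np.int64(218), np.int64(244)) [ 0.4823 -0.2145  0.0179] 14.7 [ 0.4824 -0.2146  0.0174  0.038 ]
stand top 0.97 1972 (np.int64(298), np.int64(348), np.int64(260), np.int64(311)) [0.497  0.0109 0.0499] 0.19 [0.4974 0.0109 0.0498 0.015 ]
stand scene 0.9 1179 (np.int64(322), np.int64(364), np.int64(263), np.int64(302)) [0.5002 0.0127 0.0513] 4.21 [0.4998 0.0135 0.0519 0.015 ]
```

The top view shows the large ring at (235,226), the small ring at (218,314) and the stand at (322,285). It also shows a 46 mm look-alike cap at (436,293) and the true 34 mm cap at (477,274). The scene view agrees. First I move above the large ring.

>>> drive_tool(deltas=[[32,-25,1,0],[64,-50,2,0],[96,-75,4,0],[128,-100,6,0],[160,-125,8,0]], jaw=0)

```text
time_s: 1.92
tcp_pos: [0.3008, -0.3389, 0.2232]
tcp_rot: [[0.935, 0.354, 0.0], [0.354, -0.935, -0.0], [0.0, 0.0, -1.0]]
contact_force: [0.2, 0.0, 0.3]
grip_width: 0.0854
finger_force: 0.0
```

>>> drive_tool(deltas=[[32,-25,1,0],[64,-50,2,0],[96,-75,4,0],[128,-100,6,0],[160,-125,8,0]])

```text
time_s: 2.33
tcp_pos: [0.4062, -0.165, 0.2155]
tcp_rot: [[0.935, 0.355, 0.001], [0.355, -0.935, -0.0], [0.001, 0.001, -1.0]]
contact_force: [0.8, -1.1, 0.4]
grip_width: 0.0851
finger_force: 0.0
```

>>> drive_tool(deltas=[[32,-25,1,0],[64,-50,2,0],[96,-75,4,0],[128,-100,6,0],[160,-125,8,0]])

```text
time_s: 2.75
tcp_pos: [0.5115, 0.0089, 0.2074]
tcp_rot: [[0.935, 0.355, 0.001], [0.355, -0.935, -0.0], [0.001, 0.0, -1.0]]
contact_force: [0.1, -1.9, -0.1]
grip_width: 0.0856
finger_force: 0.0
```

>>> drive_tool(deltas=[[32,-25,1,0],[64,-50,2,0],[96,-75,4,0],[128,-100,6,0],[160,-125,8,0]])

```text
time_s: 3.17
tcp_pos: [0.6168, 0.1824, 0.1991]
tcp_rot: [[0.935, 0.355, 0.0], [0.355, -0.935, 0.0], [0.0, 0.0, -1.0]]
contact_force: [1.4, -0.5, 0.2]
grip_width: 0.0854
finger_force: 0.0
```

>>> drive_tool(deltas=[[6,-2,30,0],[6,-2,65,0],[6,-2,100,0],[6,-2,135,0],[6,-2,160,0]])

```text
time_s: 3.58
tcp_pos: [0.6197, 0.1842, 0.0356]
tcp_rot: [[0.935, 0.355, -0.003], [0.355, -0.935, -0.001], [-0.003, -0.0, -1.0]]
contact_force: [-0.1, -0.4, 0.0]
grip_width: 0.0855
finger_force: 0.0
```

>>> drive_tool(deltas=[[0,0,10,0],[0,0,20,0],[0,0,28,0],[0,0,34,0],[0,0,36,0]])

```text
time_s: 4.0
tcp_pos: [0.6214, 0.1845, 0.0036]
tcp_rot: [[0.935, 0.355, 0.001], [0.355, -0.935, 0.0], [0.001, 0.0, -1.0]]
contact_force: [0.0, -0.6, -0.6]
grip_width: 0.0852
finger_force: 0.0
```

>>> drive_tool(deltas=[[0,0,0,0],[0,0,0,0],[0,0,0,0],[0,0,0,0],[0,0,0,0]], jaw=1)

```text
time_s: 4.42
tcp_pos: [0.6219, 0.1846, 0.0051]
tcp_rot: [[0.935, 0.355, 0.003], [0.355, -0.935, 0.001], [0.003, 0.0, -1.0]]
contact_force: [-0.4, -1.1, 5.5]
grip_width: 0.0555
finger_force: 63.9
```

>>> drive_tool(deltas=[[0,0,0,0],[0,0,0,0],[0,0,0,0],[0,0,0,0],[0,0,0,0]])

```text
time_s: 4.83
tcp_pos: [0.6219, 0.1846, 0.0052]
tcp_rot: [[0.935, 0.355, 0.003], [0.355, -0.935, 0.001], [0.003, 0.0, -1.0]]
contact_force: [-0.6, -0.5, 5.9]
grip_width: 0.0555
finger_force: 63.9
```

>>> drive_tool(deltas=[[0,0,-15,0],[0,0,-40,0],[0,0,-75,0],[0,0,-105,0],[0,0,-110,0]])

```text
time_s: 5.25
tcp_pos: [0.6231, 0.185, 0.1202]
tcp_rot: [[0.935, 0.355, 0.008], [0.355, -0.935, 0.002], [0.008, 0.001, -1.0]]
contact_force: [2.2, -0.5, -0.3]
grip_width: 0.0555
finger_force: 63.7
```

>>> drive_tool(deltas=[[-30,20,0,0],[-65,43,0,0],[-100,67,0,0],[-135,90,0,0],[-165,110,0,0]])

```text
time_s: 5.67
tcp_pos: [0.5042, 0.0216, 0.1133]
tcp_rot: [[0.935, 0.355, 0.0], [0.355, -0.935, -0.0], [0.0, 0.0, -1.0]]
contact_force: [0.2, -0.9, 0.6]
grip_width: 0.0557
finger_force: 63.6
```

>>> drive_tool(deltas=[[-8,5,0,0],[-12,8,0,0],[-12,8,0,0],[-12,8,0,0],[-12,8,0,0]])

```text
time_s: 6.08
tcp_pos: [0.4981, 0.0121, 0.1132]
tcp_rot: [[0.935, 0.356, 0.0], [0.356, -0.935, 0.0], [0.0, -0.0, -1.0]]
contact_force: [-0.0, 0.6, -1.2]
grip_width: 0.0555
finger_force: 63.6
```

```bash
python3 - <<'E'
from h import *
o=manip.get_obs(); print(o["tcp_pos"],o["contact_force"],o["grip_width"])
ims=[]
for c in ["top","scene"]:
    p=manip.read_camera(c)
    for l in ["large_ring","spindle","stand","cap_seat"]:
        for m in manip.mark_of(p,l): print(c,l,round(m["score"],2),world(p,m["xyz"]).round(4))
    u,v=map(int,proj(p,o["tcp_pos"])); print(c,u,v)
    ims.append(cv2.resize(p["color"][v-75:v+75,u-50:u+50,::-1],None,fx=4,fy=4,interpolation=cv2.INTER_CUBIC))
cv2.imwrite("pics/a1.png",np.hstack(ims))
E
```

```text
[0.49812837 0.01213336 0.11319656] [-0.03963108  0.55350254 -1.23955397] 0.055508042145542565
top 321 286
scene large_ring 0.73 [0.4974 0.014  0.1052]
scene spindle 0.47 [0.5045 0.0152 0.0172]
scene stand 0.73 [ 0.6744 -0.198   0.0018]
scene stand 0.65 [ 0.5002  0.0171 -0.0013]
scene cap_seat 0.65 [0.5013 0.014  0.0622]
scene 346 253
```

View pics/a1.png

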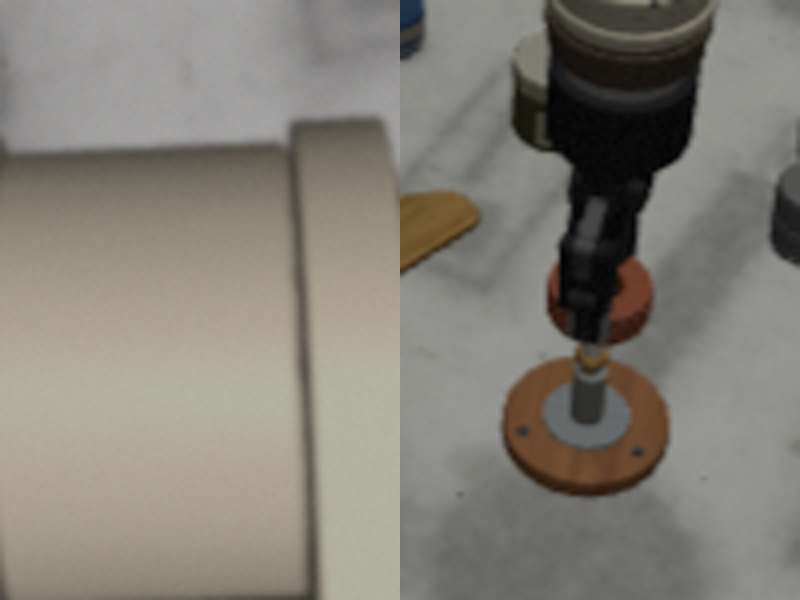

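The ring is held level above the stand: ring at crop (600,300), foot at crop (586,425). I'll refine the ring-to-stand offset in the scene view.

```bash
cat >> h.py <<'E'
from scipy.optimize import least_squares
def hull(p,c,r,z0,z1):
    a=np.linspace(0,2*np.pi,90); pts=np.array([proj(p,[c[0]+r*np.cos(t),c[1]+r*np.sin(t),z]) for z in (z0,z1) for t in a],np.float32)
    return cv2.convexHull(pts)
def fit(p,im,g,r,z0,z1,sat=90,near=6):
    """cylinder centre xy from edge of saturated (orange/red) blob: best contrast of hull inside vs outside"""
    s=cv2.cvtColor(im,cv2.COLOR_RGB2HSV)[:,:,1].astype(float); s[(im[:,:,2]>im[:,:,0])]=0
    S=8
    def score(v,dbg=0):
        H=hull(p,v,r,z0,z1)[:,0]; c=H.mean(0); d=(H-c)/np.linalg.norm(H-c,axis=1)[:,None]
        f=lambda q: cv2.remap(s.astype(np.float32),(q[:,0]-.0).astype(np.float32).reshape(-1,1),q[:,1].astype(np.float32).reshape(-1,1),cv2.INTER_LINEAR)[:,0]
        L=np.linspace(0,1,200); n=len(H); idx=np.arange(n); Hc=np.vstack([H,H[:1]]); cum=np.r_[0,np.cumsum(np.linalg.norm(np.diff(Hc,axis=0),axis=1))]
        q=np.c_[np.interp(L*cum[-1],cum,Hc[:,0]),np.interp(L*cum[-1],cum,Hc[:,1])]; d=(q-c)/np.linalg.norm(q-c,axis=1)[:,None]
        return np.clip(f(q-1.2*d)-f(q+1.2*d),-20,120).sum()
    best=max(((score((g[0]+i,g[1]+j)),g[0]+i,g[1]+j) for i in np.arange(-.012,.0121,.001) for j in np.arange(-.012,.0121,.001)))
    best=max(((score((best[1]+i,best[2]+j)),best[1]+i,best[2]+j) for i in np.arange(-.001,.00101,.00025) for j in np.arange(-.001,.00101,.00025)))
    return np.round(best,4)
E
python3 - <<'E'
from h import *
p=manip.read_camera("scene"); save(p,"s1.png")
i0=cv2.imread("pics/scene0.png")[:,:,::-1].copy(); im=p["color"]
print("foot",fit(p,i0,(.5,.0125),.05,0,.015)); print("foot now",fit(p,im,(.5,.0125),.05,0,.015))
print("ring now",fit(p,im,(.498,.013),.029,.107,.129)); print("lring0",fit(p,i0,(.6215,.187),.029,0,.022)); print("sring0",fit(p,i0,(.445,.222),.0225,0,.018))
t=manip.read_camera("top"); j=cv2.imread("pics/top0.png")[:,:,::-1].copy()
print("T foot",fit(t,j,(.5,.0125),.05,0,.015),"lr",fit(t,j,(.6215,.187),.029,0,.022),"sr",fit(t,j,(.445,.222),.0225,0,.018))
E
```

```text
foot [2.11179824e+04 5.02200000e-01 1.43000000e-02]
foot now [2.09528008e+04 5.02500000e-01 1.43000000e-02]
ring now [1.51253086e+04 5.01200000e-01 1.28000000e-02]
lring0 [2.35992109e+04 6.24800000e-01 1.88200000e-01]
sring0 [2.26661523e+04 4.47200000e-01 2.24000000e-01]
T foot [1.83105469e+04 4.98800000e-01 1.30000000e-02] lr [2.00931387e+04 6.21500000e-01 1.87000000e-01] sr [1.7876334e+04 4.4350000e-01 2.2380000e-01]
```

>>> drive_tool(deltas=[[1.5,-1,0,0],[1.5,-1,12,0],[1.5,-1,24,0],[1.5,-1,36,0],[1.5,-1,45,0]])

```text
time_s: 7.1
tcp_pos: [0.4976, 0.0127, 0.0659]
tcp_rot: [[0.935, 0.355, -0.002], [0.355, -0.935, -0.0], [-0.002, -0.001, -1.0]]
contact_force: [-0.4, -0.1, -0.3]
grip_width: 0.0554
finger_force: 63.7
```

>>> drive_tool(deltas=[[0,0,4,0],[0,0,8,0],[0,0,12,0],[0,0,15,0],[0,0,15,0]])

```text
time_s: 7.52
tcp_pos: [0.4983, 0.0127, 0.0529]
tcp_rot: [[0.935, 0.355, -0.0], [0.355, -0.935, 0.0], [-0.0, -0.0, -1.0]]
contact_force: [-0.2, 0.8, -0.3]
grip_width: 0.0555
finger_force: 63.6
```

>>> drive_tool(deltas=[[0,0,6,0],[0,0,12,0],[0,0,18,0],[0,0,24,0],[0,0,28,0]])

```text
time_s: 7.93
tcp_pos: [0.4981, 0.0127, 0.0242]
tcp_rot: [[0.935, 0.355, -0.001], [0.355, -0.935, -0.0], [-0.001, -0.0, -1.0]]
contact_force: [-0.0, 0.4, -1.1]
grip_width: 0.0553
finger_force: 63.6
```

>>> drive_tool(deltas=[[0,0,1,0],[0,0,2,0],[0,0,2,0],[0,0,2,0],[0,0,2,0]])

```text
time_s: 8.35
tcp_pos: [0.4987, 0.0127, 0.0235]
tcp_rot: [[0.935, 0.355, 0.001], [0.355, -0.935, 0.0], [0.001, 0.0, -1.0]]
contact_force: [-0.4, 0.8, -1.0]
grip_width: 0.0556
finger_force: 63.6
```

>>> drive_tool(deltas=[[0,0,1,0],[0,0,1.5,0],[0,0,1.5,0],[0,0,1.5,0],[0,0,1.5,0]])

```text
time_s: 8.77
tcp_pos: [0.4988, 0.0127, 0.0231]
tcp_rot: [[0.935, 0.355, 0.001], [0.355, -0.935, 0.0], [0.001, 0.0, -1.0]]
contact_force: [-5.0, -0.7, 10.0]
grip_width: 0.0557
finger_force: 64.7
```

>>> drive_tool(deltas=[[0,0,0,0],[0,0,0,0],[0,0,0,0],[0,0,0,0],[0,0,0,0]], jaw=0)

```text
time_s: 9.18
tcp_pos: [0.4984, 0.0127, 0.0217]
tcp_rot: [[0.935, 0.355, -0.0], [0.355, -0.935, -0.0], [-0.0, -0.0, -1.0]]
contact_force: [-0.4, -0.2, -0.3]
grip_width: 0.0854
finger_force: 0.0
```

>>> drive_tool(deltas=[[0,0,0,0],[0,0,0,0],[0,0,-20,0],[0,0,-50,0],[0,0,-85,0]])

```text
time_s: 9.6
tcp_pos: [0.4972, 0.0127, 0.1062]
tcp_rot: [[0.935, 0.355, -0.003], [0.355, -0.935, -0.0], [-0.003, -0.001, -1.0]]
contact_force: [1.0, -0.2, 0.6]
grip_width: 0.085
finger_force: 0.0
```

>>> drive_tool(deltas=[[0,0,-20,0],[3,-36,-30,0],[8,-72,-30,0],[12,-108,-30,0],[16,-144,-30,0]])

```text
time_s: 10.02
tcp_pos: [0.4619, 0.1543, 0.1372]
tcp_rot: [[0.935, 0.354, 0.001], [0.354, -0.935, 0.0], [0.001, 0.0, -1.0]]
contact_force: [0.7, 1.1, 0.2]
grip_width: 0.0857
finger_force: 0.0
```

>>> drive_tool(deltas=[[4,-36,0,0],[8,-72,0,0],[8,-72,0,0],[8,-72,0,0],[8,-72,0,0]])

```text
time_s: 10.43
tcp_pos: [0.455, 0.1974, 0.1367]
tcp_rot: [[0.922, 0.388, -0.008], [0.388, -0.921, 0.018], [-0.001, -0.02, -1.0]]
contact_force: [-0.2, -0.7, 0.2]
grip_width: 0.0857
finger_force: 0.0
```

```bash
python3 - <<'E'
from h import *
p=manip.read_camera("scene"); save(p,"s2.png")
im=p["color"]; print("sr",fit(p,im,(.447,.224),.0225,0,.018),"lr",fit(p,im,(.502,.0143),.029,.018,.04)); print(manip.get_obs()["tcp_pos"])
p=manip.read_camera("top"); save(p,"t2.png");im=p["color"]; print("lr",fit(p,im,(.499,.013),.029,.018,.04))
for l in ["large_ring"]:
    for m in manip.mark_of(p,l): print(l,round(m["score"],2),world(p,m["xyz"]).round(4))
E
```

```text
sr [2.25330625e+04 4.47200000e-01 2.24000000e-01] lr [9.3281826e+03 5.0350000e-01 1.4800000e-02]
[0.45504606 0.19720723 0.13671061]
lr [ 5.1089951e+03  4.8600000e-01 -0.0000000e+00]
large_ring 0.78 [0.499  0.0119 0.0163]
```

```bash
python3 - <<'E'
from h import *
o=manip.get_obs(); print(o["q"].round(1),o["time_s"]); print(o["tcp_rot"])
E
```

```text
[ 22.8  -3.2  -8.7  84.6   1.1 180. ] 10.5833
[[ 9.21726838e-01  3.87752542e-01 -8.22204659e-03]
 [ 3.87839381e-01 -9.21546245e-01  1.82519154e-02]
 [-4.99769566e-04 -2.00121138e-02 -9.99799613e-01]]
```

View pics/t2.png

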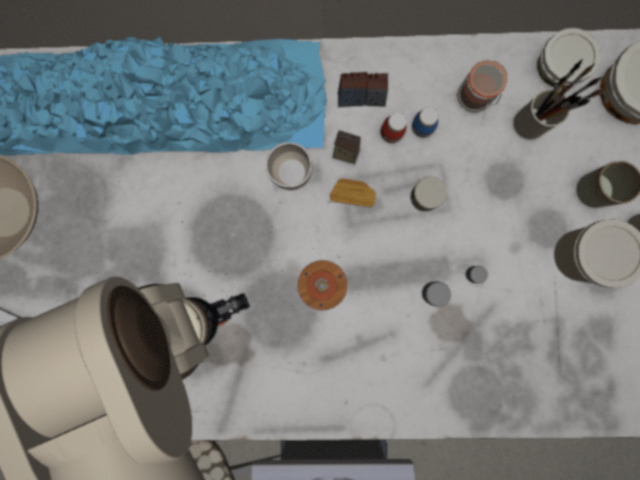

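The large ring is seated, centred with the stand at (322,285). The wrist hit its joint-6 limit, so I'll twist it back.

>>> drive_tool(deltas=[[0,0,0,-0.12],[0,0,0,-0.24],[0,0,0,-0.36],[0,0,0,-0.48],[0,0,0,-0.6]])

```text
time_s: 11.0
tcp_pos: [0.455, 0.1974, 0.1368]
tcp_rot: [[0.536, 0.844, -0.008], [0.844, -0.536, 0.018], [0.011, -0.017, -1.0]]
contact_force: [-1.0, 0.2, -0.1]
grip_width: 0.0854
finger_force: 0.0
```

>>> drive_tool(deltas=[[0,0,0,-0.12],[0,0,0,-0.15],[0,0,0,-0.15],[0,0,0,-0.15],[0,0,0,-0.15]])

```text
time_s: 11.42
tcp_pos: [0.4549, 0.1978, 0.1368]
tcp_rot: [[0.41, 0.912, -0.008], [0.912, -0.41, 0.019], [0.014, -0.015, -1.0]]
contact_force: [0.5, -0.8, -0.0]
grip_width: 0.0856
finger_force: 0.0
```

```bash
cat >> h.py <<'E'
def go(x,y,z):
    o=manip.get_obs(); print("q",o["q"].round(1),"d mm",(o["tcp_rot"].T@(np.array([x,y,z])-o["tcp_pos"])*1000).round(1)); print(o["tcp_rot"].round(3))
E
python3 -c "
from h import *
go(.4445,.2232,.010)"
```

```text
q [ 22.8  -3.2  -8.7  84.6   1.2 137.1] d mm [ 17.2 -17.9 127.4]
[[ 0.41   0.912 -0.008]
 [ 0.912 -0.41   0.019]
 [ 0.014 -0.015 -1.   ]]
```

>>> drive_tool(deltas=[[8,-9,10,0],[17,-18,30,0],[17,-18,60,0],[17,-18,85,0],[17,-18,95,0]])

```text
time_s: 11.83
tcp_pos: [0.4423, 0.2227, 0.0384]
tcp_rot: [[0.408, 0.913, -0.012], [0.913, -0.408, 0.017], [0.01, -0.018, -1.0]]
contact_force: [-0.9, 0.0, -1.1]
grip_width: 0.0851
finger_force: 0.0
```

>>> drive_tool(deltas=[[0,0,10,0],[0,0,20,0],[0,0,28,0],[0,0,32,0],[0,0,32,0]])

```text
time_s: 12.25
tcp_pos: [0.4441, 0.2234, 0.0099]
tcp_rot: [[0.408, 0.913, -0.009], [0.913, -0.408, 0.018], [0.013, -0.015, -1.0]]
contact_force: [-1.0, -0.0, -0.6]
grip_width: 0.085
finger_force: 0.0
```

>>> drive_tool(deltas=[[0,0,0,0],[0,0,0,0],[0,0,0,0],[0,0,0,0],[0,0,0,0]], jaw=1)

```text
time_s: 12.67
tcp_pos: [0.4447, 0.2237, 0.0118]
tcp_rot: [[0.408, 0.913, -0.007], [0.913, -0.408, 0.019], [0.015, -0.014, -1.0]]
contact_force: [-3.1, -2.4, 10.2]
grip_width: 0.0411
finger_force: 59.3
```

>>> drive_tool(deltas=[[0,0,0,0],[0,0,0,0],[0,0,0,0],[0,0,0,0],[0,0,0,0]])

```text
time_s: 13.08
tcp_pos: [0.4447, 0.2236, 0.0118]
tcp_rot: [[0.408, 0.913, -0.007], [0.913, -0.408, 0.019], [0.015, -0.014, -1.0]]
contact_force: [-2.7, -0.9, 9.0]
grip_width: 0.0411
finger_force: 59.3
```

>>> drive_tool(deltas=[[0,0,-15,0],[0,0,-40,0],[0,0,-75,0],[0,0,-105,0],[0,0,-110,0]])

```text
time_s: 13.5
tcp_pos: [0.447, 0.2223, 0.126]
tcp_rot: [[0.408, 0.913, -0.002], [0.913, -0.408, 0.022], [0.019, -0.01, -1.0]]
contact_force: [0.8, 0.4, -0.2]
grip_width: 0.0409
finger_force: 60.7
```

>>> drive_tool(deltas=[[-25,20,0,0],[-57,45,0,0],[-89,71,0,0],[-120,97,0,0],[-150,121,0,0]])

```text
time_s: 13.92
tcp_pos: [0.4945, 0.0333, 0.1163]
tcp_rot: [[0.408, 0.913, -0.008], [0.913, -0.408, 0.018], [0.014, -0.015, -1.0]]
contact_force: [0.8, -0.5, -1.1]
grip_width: 0.0409
finger_force: 60.7
```

>>> drive_tool(deltas=[[-10,8,0,0],[-18,14,0,0],[-18,14,0,0],[-18,14,0,0],[-18,14,0,0]])

```text
time_s: 14.33
tcp_pos: [0.4996, 0.0141, 0.1159]
tcp_rot: [[0.407, 0.913, -0.008], [0.913, -0.407, 0.019], [0.014, -0.015, -1.0]]
contact_force: [-0.1, -0.6, -1.0]
grip_width: 0.0408
finger_force: 60.7
```

```bash
python3 - <<'E'
from h import *
go(.4999,.0135,.12)
o=manip.get_obs(); p=manip.read_camera("scene"); save(p,"s3.png"); im=p["color"]
z=o["tcp_pos"][2]-.0118
print(o["tcp_pos"],"sr",fit(p,im,(.502,.0143),.0225,z,z+.018),"foot",fit(p,im,(.502,.0143),.05,0,.015),"lr",fit(p,im,(.502,.0143),.029,.018,.04))
for m in manip.mark_of(p,"small_ring"): print(round(m["score"],2),world(p,m["xyz"]).round(4))
u,v=map(int,proj(p,o["tcp_pos"]))
cv2.imwrite("pics/a3.png",cv2.resize(im[v-60:v+60,u-60:u+60,::-1],None,fx=5,fy=5,interpolation=cv2.INTER_CUBIC))
E
```

```text
q [  1.   -2.1  -9.9  82.7   1.1 115. ] d mm [-0.3  0.5 -4.1]
[[ 0.407  0.913 -0.008]
 [ 0.913 -0.407  0.019]
 [ 0.014 -0.015 -1.   ]]
[0.49955493 0.01406178 0.11591514] sr [1.59230615e+04 5.01500000e-01 1.46000000e-02] foot [2.12423047e+04 5.02200000e-01 1.41000000e-02] lr [9.1594111e+03 5.0250000e-01 1.4300000e-02]
0.68 [0.5    0.0138 0.1043]
```

View pics/a3.png

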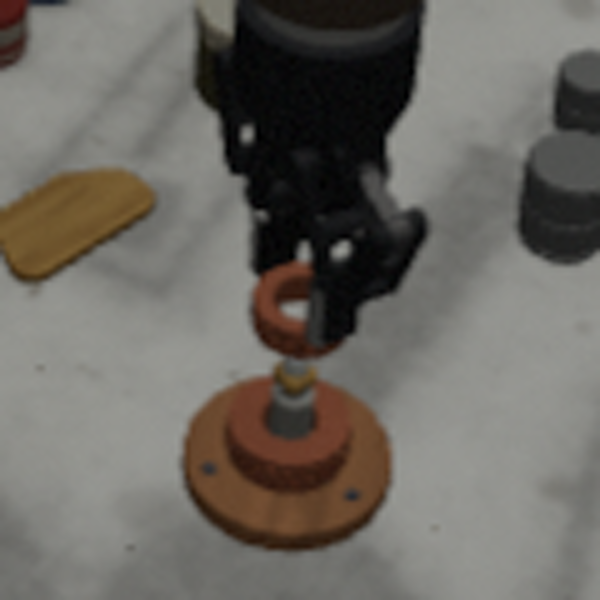

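The small ring is held level at crop (300,305), in line with the spindle below it. Lowering.

>>> drive_tool(deltas=[[-0.5,1,0,0],[-0.5,1,12,0],[-0.7,1.3,22,0],[-0.8,1.4,32,0],[-0.8,1.5,40,0]])

```text
time_s: 14.85
tcp_pos: [0.4998, 0.0125, 0.074]
tcp_rot: [[0.408, 0.913, -0.01], [0.913, -0.408, 0.018], [0.013, -0.017, -1.0]]
contact_force: [0.0, 0.7, -0.8]
grip_width: 0.041
finger_force: 60.7
```

>>> drive_tool(deltas=[[0,0,4,0],[-0.1,0.1,8,0],[-0.2,0.2,12,0],[-0.3,0.4,16,0],[-0.3,0.4,20,0]])

```text
time_s: 15.27
tcp_pos: [0.5008, 0.0123, 0.0558]
tcp_rot: [[0.408, 0.913, -0.008], [0.913, -0.408, 0.019], [0.014, -0.015, -1.0]]
contact_force: [-0.2, -0.3, -1.3]
grip_width: 0.0406
finger_force: 60.7
```

>>> drive_tool(deltas=[[0,0,1,0],[0,0,2,0],[0,0,3,0],[0,0,3,0],[0,0,3,0]])

```text
time_s: 15.68
tcp_pos: [0.5006, 0.0124, 0.0531]
tcp_rot: [[0.408, 0.913, -0.008], [0.913, -0.408, 0.019], [0.014, -0.015, -1.0]]
contact_force: [-0.5, 0.3, -0.8]
grip_width: 0.0412
finger_force: 60.7
```

>>> drive_tool(deltas=[[0,0,1,0],[0,0,2,0],[0,0,2.5,0],[0,0,2.5,0],[0,0,2.5,0]])

```text
time_s: 16.1
tcp_pos: [0.5008, 0.0125, 0.0518]
tcp_rot: [[0.408, 0.913, -0.007], [0.913, -0.408, 0.018], [0.014, -0.014, -1.0]]
contact_force: [-4.1, -0.2, 10.1]
grip_width: 0.0413
finger_force: 62.1
```

>>> drive_tool(deltas=[[0,0,0,0],[0,0,0,0],[0,0,0,0],[0,0,0,0],[0,0,0,0]], jaw=0)

```text
time_s: 16.52
tcp_pos: [0.5005, 0.0125, 0.0503]
tcp_rot: [[0.408, 0.913, -0.008], [0.913, -0.408, 0.019], [0.013, -0.015, -1.0]]
contact_force: [0.8, -0.9, -0.4]
grip_width: 0.0859
finger_force: 0.0
```

>>> drive_tool(deltas=[[0,0,0,0],[0,0,0,0],[0,0,-20,0],[0,0,-50,0],[0,0,-85,0]])

```text
time_s: 16.93
tcp_pos: [0.5001, 0.0109, 0.1349]
tcp_rot: [[0.408, 0.913, -0.012], [0.913, -0.408, 0.018], [0.012, -0.018, -1.0]]
contact_force: [1.7, 0.5, -0.4]
grip_width: 0.0853
finger_force: 0.0
```

```bash
python3 -c "
from h import *
go(.5155,-.289,.14)"
```

```text
q [  0.6  -2.   -7.7  84.9   1.1 114.7] d mm [-267.4  136.3  -10.8]
[[ 0.408  0.913 -0.012]
 [ 0.913 -0.408  0.018]
 [ 0.012 -0.018 -1.   ]]
```

>>> drive_tool(deltas=[[-25,13,-5,0],[-60,30,-10,0],[-95,48,-11,0],[-130,66,-11,0],[-165,84,-11,0]])

```text
time_s: 17.35
tcp_pos: [0.5106, -0.176, 0.1432]
tcp_rot: [[0.408, 0.913, -0.007], [0.913, -0.407, 0.018], [0.014, -0.014, -1.0]]
contact_force: [1.8, 0.8, 0.4]
grip_width: 0.0856
finger_force: 0.0
```

>>> drive_tool(deltas=[[-35,18,0,0],[-65,34,0,0],[-90,46,0,0],[-102,52,0,0],[-102,52,0,0]])

```text
time_s: 17.77
tcp_pos: [0.5162, -0.2908, 0.14]
tcp_rot: [[0.411, 0.912, -0.009], [0.912, -0.41, 0.019], [0.013, -0.016, -1.0]]
contact_force: [0.0, -0.2, -0.6]
grip_width: 0.0851
finger_force: 0.0
```

```bash
python3 - <<'E'
from h import *
go(.5155,-.289,.012)
for c in ["scene","top"]:
    p=manip.read_camera(c); save(p,c+"4.png"); im=p["color"]
    for l in ["cap","small_ring","large_ring"]:
        for m in manip.mark_of(p,l): print(c,l,round(m["score"],2),world(p,m["xyz"]).round(4))
    print("sr",fit(p,im,(.5015,.0143) if c=="scene" else (.499,.013),.0225,.04,.058))
E
```

```text
q [-29.7  10.9   6.6  86.6   0.7  84.5] d mm [ -0.3   0.7 128. ]
[[ 0.411  0.912 -0.009]
 [ 0.912 -0.41   0.019]
 [ 0.013 -0.016 -1.   ]]
scene cap 0.68 [ 4.812e-01 -2.044e-01  4.000e-04]
scene cap 0.64 [ 0.515  -0.2861 -0.0015]
scene small_ring 0.65 [0.5029 0.0114 0.0399]
scene large_ring 0.59 [0.4983 0.0178 0.0138]
sr [9.257583e+03 5.020000e-01 1.380000e-02]
top cap 0.95 [ 0.4752 -0.2078 -0.0009]
top cap 0.63 [ 0.5106 -0.2906 -0.0048]
top small_ring 0.8 [0.4991 0.0105 0.0381]
top large_ring 0.75 [0.5016 0.0104 0.0173]
top large_ring 0.32 [ 0.6716 -0.1955 -0.0028]
sr [8.741104e+02 4.870000e-01 2.130000e-02]
```

View pics/scene4.png

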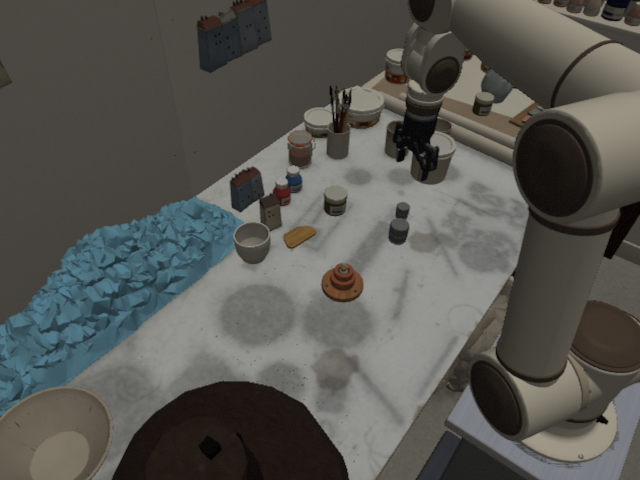

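The scene view shows both rings stacked on the stand at (343,280) and the gripper above the small cap at (402,210). Descending to grip it.

>>> drive_tool(deltas=[[0,0.5,15,0],[0,0.5,40,0],[0,0.5,70,0],[0,0.5,90,0],[-0.3,0.7,95,0]])

```text
time_s: 18.58
tcp_pos: [0.5146, -0.2857, 0.0421]
tcp_rot: [[0.407, 0.913, -0.013], [0.913, -0.407, 0.021], [0.014, -0.02, -1.0]]
contact_force: [-0.6, -0.2, -0.3]
grip_width: 0.0853
finger_force: 0.0
```

>>> drive_tool(deltas=[[0,0,10,0],[0,0,20,0],[0,0,30,0],[0,0,38,0],[0,0,38,0]])

```text
time_s: 19.0
tcp_pos: [0.5154, -0.2862, 0.0062]
tcp_rot: [[0.408, 0.913, -0.01], [0.913, -0.408, 0.019], [0.014, -0.017, -1.0]]
contact_force: [-0.4, -0.3, -0.3]
grip_width: 0.0855
finger_force: 0.0
```

>>> drive_tool(deltas=[[0,0,0,0],[0,0,0,0],[0,0,0,0],[0,0,0,0],[0,0,0,0]], jaw=1)

```text
time_s: 19.42
tcp_pos: [0.5162, -0.2868, 0.0087]
tcp_rot: [[0.408, 0.913, -0.007], [0.913, -0.408, 0.018], [0.013, -0.014, -1.0]]
contact_force: [0.4, 0.4, 0.7]
grip_width: 0.0327
finger_force: 59.4
```

>>> drive_tool(deltas=[[0,0,0,0],[0,0,0,0],[0,0,0,0],[0,0,0,0],[0,0,0,0]])

```text
time_s: 19.83
tcp_pos: [0.5163, -0.2868, 0.0087]
tcp_rot: [[0.408, 0.913, -0.007], [0.913, -0.408, 0.018], [0.013, -0.014, -1.0]]
contact_force: [-1.9, 0.8, 5.3]
grip_width: 0.0324
finger_force: 59.9
```

>>> drive_tool(deltas=[[0,0,-15,0],[0,0,-40,0],[0,0,-75,0],[0,0,-110,0],[0,0,-120,0]])

```text
time_s: 20.25
tcp_pos: [0.5184, -0.2897, 0.1335]
tcp_rot: [[0.408, 0.913, -0.002], [0.913, -0.408, 0.015], [0.013, -0.008, -1.0]]
contact_force: [0.2, -0.3, 0.0]
grip_width: 0.0324
finger_force: 59.6
```

>>> drive_tool(deltas=[[25,-12,0,0],[60,-30,0,0],[95,-48,0,0],[130,-66,0,0],[165,-84,0,0]])

```text
time_s: 20.67
tcp_pos: [0.5071, -0.1024, 0.1311]
tcp_rot: [[0.409, 0.913, -0.008], [0.913, -0.408, 0.019], [0.014, -0.015, -1.0]]
contact_force: [0.2, 0.5, -0.5]
grip_width: 0.0326
finger_force: 59.7
```

>>> drive_tool(deltas=[[35,-18,0,0],[70,-35,0,0],[95,-48,0,0],[105,-53,0,0],[105,-53,0,0]])

```text
time_s: 21.08
tcp_pos: [0.5019, 0.0156, 0.1335]
tcp_rot: [[0.405, 0.914, -0.008], [0.914, -0.405, 0.019], [0.014, -0.015, -1.0]]
contact_force: [0.3, 0.2, -0.8]
grip_width: 0.0325
finger_force: 59.7
```

```bash
python3 - <<'E'
from h import *
go(.5012,.0151,.128)
o=manip.get_obs(); print(o["tcp_pos"],o["grip_width"])
p=manip.read_camera("scene"); save(p,"s5.png"); im=p["color"]
for l in ["cap","cap_seat","spindle"]:
  for m in manip.mark_of(p,l): print(l,round(m["score"],2),world(p,m["xyz"]).round(4))
u,v=map(int,proj(p,o["tcp_pos"]))
z=o["tcp_pos"][2]-.0087; S=6; big=cv2.resize(im[:,:,::-1],None,fx=S,fy=S,interpolation=cv2.INTER_CUBIC)
# overlay: cap model as if the cap stood exactly on spindle axis of the scene-fit (.5023,.0142)
for r,a,b,c in [(.017,z,z+.038,(0,255,0)),(.0225,.04,.058,(255,255,0)),(.0065,.06,.0735,(0,0,255))]:
    H=hull(p,(.5022,.0141),r,a,b); cv2.polylines(big,[np.int32(H*S+S/2)],True,c,1)
cv2.imwrite("pics/a5.png",big[(v-30)*S:(v+65)*S,(u-55)*S:(u+55)*S])
E
```

```text
q [  1.2  -2.   -7.8  84.6   1.1 115. ] d mm [-0.8 -0.4  5.5]
[[ 0.405  0.914 -0.008]
 [ 0.914 -0.405  0.019]
 [ 0.014 -0.015 -1.   ]]
[0.50192489 0.01557692 0.13349099] 0.03253985352996426
cap 0.79 [ 0.4834 -0.2023  0.0035]
cap 0.59 [0.4991 0.0162 0.1237]
cap 0.57 [0.5051 0.0155 0.0174]
cap_seat 0.95 [0.5032 0.0156 0.0607]
spindle 0.47 [0.5071 0.0157 0.0182]
```

View pics/a5.png

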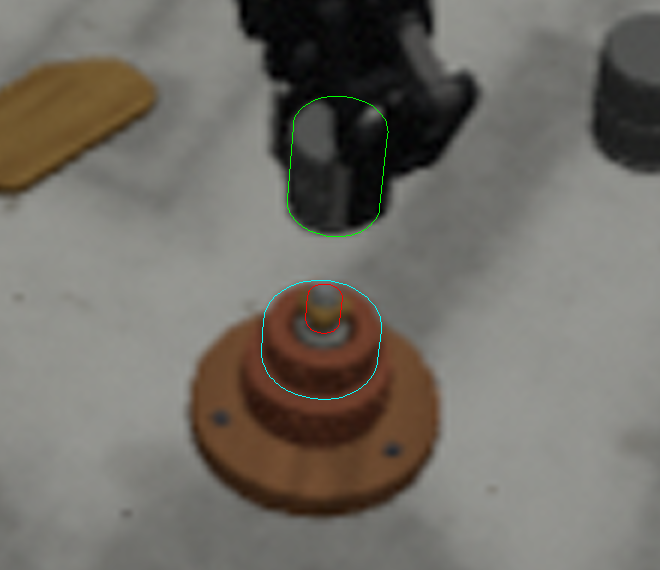

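The rings are seated and the spindle matches the model. The cap at crop (335,170) sits about 1 mm right of the axis, so I'll correct that and descend to just above the tip.

>>> drive_tool(deltas=[[0.2,1,5,0],[0.2,1,15,0],[0.2,1.2,25,0],[0.2,1.3,35,0],[0.2,1.3,42,0]])

```text
time_s: 21.7
tcp_pos: [0.5023, 0.0136, 0.0894]
tcp_rot: [[0.409, 0.913, -0.01], [0.913, -0.408, 0.018], [0.013, -0.017, -1.0]]
contact_force: [0.2, 0.3, -0.7]
grip_width: 0.0324
finger_force: 59.7
```

>>> drive_tool(deltas=[[0,0,0,0],[0,0,1,0],[0,0,2,0],[0,0,3,0],[0,0,3,0]])

```text
time_s: 22.12
tcp_pos: [0.5031, 0.0141, 0.0887]
tcp_rot: [[0.408, 0.913, -0.008], [0.913, -0.408, 0.019], [0.014, -0.015, -1.0]]
contact_force: [0.6, -0.5, -0.2]
grip_width: 0.0324
finger_force: 59.7
```

```bash
python3 - <<'E'
from h import *
o=manip.get_obs(); print(o["tcp_pos"],o["contact_force"],o["moment"])
p=manip.read_camera("scene"); im=p["color"]
u,v=map(int,proj(p,o["tcp_pos"]))
z=o["tcp_pos"][2]-.0087; S=10; big=cv2.resize(im[:,:,::-1],None,fx=S,fy=S,interpolation=cv2.INTER_CUBIC)
for r,a,b,c in [(.017,z,z+.038,(0,255,0)),(.0225,.04,.058,(255,255,0))]:
    H=hull(p,(.5022,.0141),r,a,b); cv2.polylines(big,[np.int32(H*S+S/2)],True,c,1)
cv2.imwrite("pics/a6.png",big[(v-25)*S:(v+33)*S,(u-35)*S:(u+35)*S])
E
```

```text
[0.50309789 0.01405061 0.08871429] [ 0.61867924 -0.50695256 -0.17591971] [-0.00320726 -0.03515866 -0.07205985]
```

View pics/a6.png

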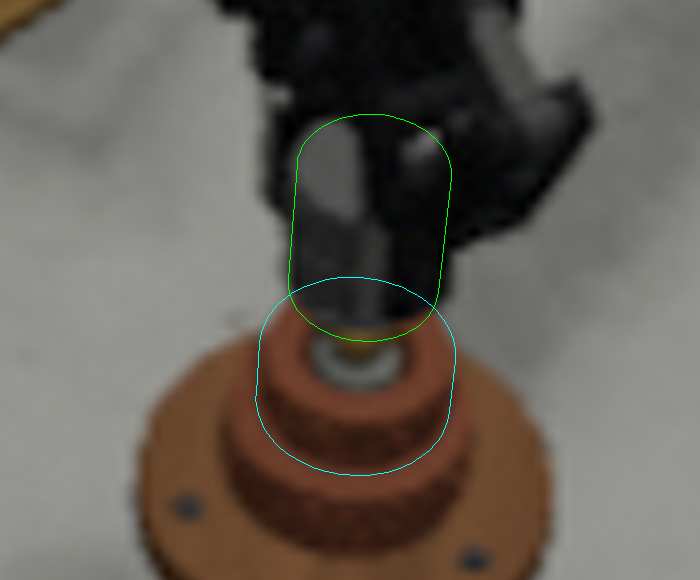

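The cap's lower edge (crop row 327) lies above the model's row 341, so the cap is about 2 mm too far from the camera. I'll shift it toward the camera and ease down.

>>> drive_tool(deltas=[[0.7,-0.8,-1,0],[1.4,-1.6,-1,0],[1.4,-1.6,-1,0],[1.4,-1.6,0,0],[1.4,-1.6,0,0]])

```text
time_s: 22.58
tcp_pos: [0.502, 0.016, 0.0884]
tcp_rot: [[0.408, 0.913, -0.008], [0.913, -0.408, 0.019], [0.013, -0.015, -1.0]]
contact_force: [-0.6, -0.6, -1.5]
grip_width: 0.0328
finger_force: 59.7
```

>>> drive_tool(deltas=[[0,0,1,0],[0,0,2,0],[0,0,3,0],[0,0,4,0],[0,0,4,0]])

```text
time_s: 23.0
tcp_pos: [0.5019, 0.016, 0.0842]
tcp_rot: [[0.408, 0.913, -0.009], [0.913, -0.408, 0.019], [0.013, -0.015, -1.0]]
contact_force: [-0.7, -0.8, -0.4]
grip_width: 0.0326
finger_force: 59.7
```

>>> drive_tool(deltas=[[0,0,0.7,0],[0,0,1.4,0],[0,0,2,0],[0,0,2.5,0],[0,0,2.5,0]])

```text
time_s: 23.42
tcp_pos: [0.5021, 0.0159, 0.0823]
tcp_rot: [[0.408, 0.913, -0.008], [0.913, -0.408, 0.018], [0.013, -0.015, -1.0]]
contact_force: [-1.5, -1.2, 4.0]
grip_width: 0.0324
finger_force: 59.8
```

>>> drive_tool(deltas=[[0,0,0.5,0],[0,0,1,0],[0,0,1.5,0],[0,0,1.5,0],[0,0,1.5,0]])

```text
time_s: 23.83
tcp_pos: [0.5023, 0.0157, 0.0815]
tcp_rot: [[0.408, 0.913, -0.007], [0.913, -0.408, 0.018], [0.013, -0.014, -1.0]]
contact_force: [-3.2, -3.1, 8.6]
grip_width: 0.0325
finger_force: 60.5
```

>>> drive_tool(deltas=[[-0.3,0,0.5,0],[-0.5,0,1,0],[-0.5,0,1.5,0],[-0.5,0,1.5,0],[-0.5,0,1.5,0]])

```text
time_s: 24.25
tcp_pos: [0.502, 0.0154, 0.0803]
tcp_rot: [[0.408, 0.913, -0.007], [0.913, -0.408, 0.018], [0.014, -0.014, -1.0]]
contact_force: [-4.0, -1.4, 11.4]
grip_width: 0.0324
finger_force: 60.8
```

>>> drive_tool(deltas=[[0,0,0.4,0],[0,0,0.8,0],[0,0,1.2,0],[0,0,1.2,0],[0,0,1.2,0]])

```text
time_s: 24.67
tcp_pos: [0.5019, 0.0154, 0.0784]
tcp_rot: [[0.408, 0.913, -0.008], [0.913, -0.408, 0.018], [0.013, -0.014, -1.0]]
contact_force: [-2.1, -3.2, 5.4]
grip_width: 0.0325
finger_force: 60.3
```

>>> drive_tool(deltas=[[0,0,0.4,0],[0,0,0.8,0],[0,0,1.2,0],[0,0,1.2,0],[0,0,1.2,0]])

```text
time_s: 25.08
tcp_pos: [0.5015, 0.0153, 0.0764]
tcp_rot: [[0.408, 0.913, -0.009], [0.913, -0.408, 0.018], [0.013, -0.015, -1.0]]
contact_force: [-2.5, -4.9, 2.3]
grip_width: 0.0322
finger_force: 59.8
```

>>> drive_tool(deltas=[[-0.4,0,1,0],[-0.8,0,2,0],[-0.8,0,3,0],[-0.8,0,4,0],[-0.8,0,4,0]])

```text
time_s: 25.5
tcp_pos: [0.5011, 0.0151, 0.0716]
tcp_rot: [[0.408, 0.913, -0.009], [0.913, -0.408, 0.019], [0.013, -0.016, -1.0]]
contact_force: [0.9, -2.0, -7.9]
grip_width: 0.0323
finger_force: 60.1
```

>>> drive_tool(deltas=[[0,0,1,0],[0,0,2,0],[0,0,3,0],[0,0,3.5,0],[0,0,3.5,0]])

```text
time_s: 25.92
tcp_pos: [0.5015, 0.0153, 0.0692]
tcp_rot: [[0.408, 0.913, -0.008], [0.913, -0.408, 0.019], [0.014, -0.015, -1.0]]
contact_force: [-0.7, -1.1, -2.9]
grip_width: 0.0322
finger_force: 60.2
```

>>> drive_tool(deltas=[[0,0,0.4,0],[0,0,0.8,0],[0,0,1.2,0],[0,0,1.2,0],[0,0,1.2,0]])

```text
time_s: 26.33
tcp_pos: [0.5017, 0.0153, 0.0686]
tcp_rot: [[0.408, 0.913, -0.007], [0.913, -0.408, 0.019], [0.014, -0.014, -1.0]]
contact_force: [-1.8, 1.1, 4.5]
grip_width: 0.0328
finger_force: 61.0
```

>>> drive_tool(deltas=[[0,0,0.4,0],[0,0,0.8,0],[0,0,1,0],[0,0,1,0],[0,0,1,0]])

```text
time_s: 26.75
tcp_pos: [0.5017, 0.0153, 0.0685]
tcp_rot: [[0.408, 0.913, -0.006], [0.913, -0.408, 0.019], [0.015, -0.014, -1.0]]
contact_force: [-4.3, 0.2, 13.6]
grip_width: 0.0322
finger_force: 61.8
```

>>> drive_tool(deltas=[[0,0,-0.3,0],[0,0,-0.3,0],[0,0,-0.3,0],[0,0,-0.3,0],[0,0,-0.3,0]])

```text
time_s: 27.17
tcp_pos: [0.5018, 0.0153, 0.0685]
tcp_rot: [[0.408, 0.913, -0.007], [0.913, -0.408, 0.019], [0.015, -0.014, -1.0]]
contact_force: [-3.4, 1.1, 11.0]
grip_width: 0.0325
finger_force: 61.7
```

```bash
python3 - <<'E'
from h import *
o=manip.get_obs(); print(o["tcp_pos"],o["contact_force"],o["finger_force"])
p=manip.read_camera("scene"); im=p["color"]
u,v=map(int,proj(p,o["tcp_pos"]))
S=8; big=cv2.resize(im[:,:,::-1],None,fx=S,fy=S,interpolation=cv2.INTER_CUBIC)
for r,a,b,c in [(.017,.06,.098,(0,255,0)),(.0225,.04,.058,(255,255,0))]:
    H=hull(p,(.5022,.0141),r,a,b); cv2.polylines(big,[np.int32(H*S+S/2)],True,c,1)
cv2.imwrite("pics/a7.png",big[(v-30)*S:(v+40)*S,(u-40)*S:(u+40)*S])
E
```

```text
[0.50176373 0.01526795 0.06851657] [-3.4341217   1.14363508 10.97743559] 61.714483201503754
```

View pics/a7.png

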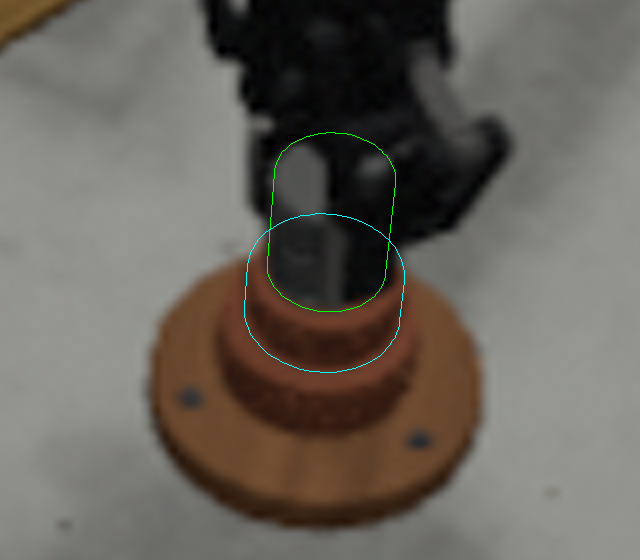

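The cap sits on its modelled seat (crop 330,220) just above the stacked rings, and the push reads 11 N. Handing in.

```bash
python3 -c "
from plant import manip
print(manip.hand_in())"
```

```text
the job is handed in; nothing more can be done
None
```

The job is handed in (no verdict came back): both rings are on the spindle, and the cap is over the catches at its seat height, with the gripper still on it pushing down at about 11 N.

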